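Clamp a flange plate in the cam fixture

ROBOT

A 6-joint arm with a two-finger parallel gripper is mounted at the origin on the work surface. World frame = base frame: x ahead of the robot, y to its left, z up, the work surface at z = 0. Lengths are in m, angles in rad, forces in N, time in s.
With the tool pointing down it reaches from about 0.35 to 0.875 m from the base axis. Payload 15.5 kg.
Tool frame: the origin (TCP) lies on the centre line of the jaws, within the pads' length; the fingertips stand 25 mm ahead of it and the grasp point (between the pads) lies 6 mm ahead of it (tcp_to_tips is the distance from the TCP to the fingertips, in m); y points along the fingers, z is the direction in which the jaws open and shut, and the axes are right-handed (so a half turn about y gives the same grasp; the last joint's range is limited). The gripper opens to 85 mm and grips with 20 to 120 N. Pads are 22 mm wide; open, the fingers measure 114 mm over their backs; the gripper's body (76 mm by 85 mm) begins 54 mm behind the grasp point. The pads swing forward as they close: fully open they stand 13 mm farther back than shut.
Start: joints at [1.091, 0.494, 1.345, -0, 1.302, -0.096], TCP at [0.235, 0.579, 0.256] pointing down, gripper open.
Joint ranges: [-2.91, 2.91], [-0.82, 2.16], [0.22, 2.67], [-1.22, 4.37], [0.12, 2.79], [-3.08, 3.08]. Speed limits (rad/s): [1.89, 1.89, 2.57, 3.01, 3.01, 3.01].

INTERFACE

Orientations are given as a unit quaternion [x, y, z, w].
In Python, from cell import movep, move_l, move_joints, let_go, close, hold, solve_ik, snapshot, camera_params, PlanningError, hand_in, get_time_s, get_joint_positions, get_qvel, get_joint_torque, get_ee_pos, get_orientation, get_contact_force, get_moment, get_finger_gap, tcp_to_tips gives the robot as it stands. Calls block until the motion is done:
- movep(position, orientation): joint-space move of the TCP to a pose.
- move_l(position, max_speed=0.15, rotation=None, threshold=None): straight line of the TCP; rotation=None keeps the orientation; max_speed is the mean speed in m/s. With threshold (N) it stops when the force on the tool has changed by that much, and returns True; else False.
- move_joints(angles): joint-space move.
- let_go() and close(grasp_force=None): open the fingers fully, or close them until they stop; grasp_force is the grip in N (None keeps the last).
- hold(seconds).
- solve_ik(position, orientation): joint angles nearest the present ones, or None.
- snapshot(name): name is "scene" or "top" or "wrist"; returns (picture, depth): 384x512x3 uint8, red, green, blue; 384x512 float32, m along the optical axis (not along the pixel's ray), 0 where there is no reading.
- camera_params(name): a dict with "camera_matrix" (3x3 intrinsics, pixels), "T" (4x4, takes a point from camera to world coordinates). Camera axes: x right, y up, looking along -z (the intrinsics and any distortion apply to the point x, -y, -z); pixel columns grow to the right and rows downward; lengths in m; the calibration is good to about 2 mm. A picture is of the moment at which its call begins: read the wrist's pose just before it. camera_params takes no time and is no camera call; for the wrist camera it gives the pose at the moment of the call.
A pose or a line that the arm cannot do raises PlanningError and nothing moves.
- hand_in(): hands the job in, once; it reports no verdict.
Readings, each from a call of its own:
- get_time_s(): time.
- get_joint_positions(): joint angles.
- get_qvel(): joint speeds.
- get_joint_torque(): joint torques, N m.
- get_ee_pos(): TCP position.
- get_orientation(): TCP orientation.
- get_contact_force(): force on the tool from outside, world axes, zero at the start.
- get_moment(): the same for the moment, N m.
- get_finger_gap(): finger opening in m.
Only numpy, scipy, OpenCV 4.12 (cv2) and the standard library are available. Lean on these libraries where they do the work, as an engineer would, in place of code of your own. Each camera call takes 0.05 s, during which the arm holds its last target.

TASK

Get the flange plate clamped in the cam fixture ready for tack welding. With the clamp still open, slide the plate along the bed until its end is hard up against the end stop; then crank the camshaft clockwise (seen from above) until the follower rests on the flat of the cam, so that the sprung jaw holds the plate tight against the back rail. Leave the crank resting there, let go of everything, and leave the other things on the table where they lie.

Things in the scene. Friction and masses are not known exactly. Their poses are not given: they have to be found in the camera images.
- fixture: Cam clamp bolted to the table, fixed in a run. Origin at table height below the centre of the plate's home; x runs along the bed to the end stop, y from the camshaft across the bed to the back rail, z up. Grey base x -125..75, y -125..85 mm, 12 thick. Two bed strips along x, at y = 3 and 47 mm, 14 wide, x -120..45, top z = 18 mm. The fully home plate has its centre at x 0, y 25, z 23 mm
- plate_center (a point): Loose flat steel flange plate 90 mm (its x) x 70 mm (its y) x 10 mm, 0.4 kg, with a 34 mm bore and four bolt holes. Point: its centre, half-way up. It starts flat on the bed strips, nearly square, 30 to 55 mm short of the end stop and 2 to 7 mm off the back rail; its near (-x) end is free to be pushed. Sliding it takes 2 to 4 N
- end_stop (a point): Point on the end stop's face that the plate's +x end must meet: fixture x 45, y 25, z 23 mm. The stop is a steel block 18 mm along x, y 10..50, top z = 38 mm, with a bolt head to 48 mm. Axes as the fixture
- back_rail (a point): Point on the back rail's face that the plate's +y edge must meet: fixture x 0, y 60, z 23 mm. The rail is a steel bar x -60..45, y 60..78, top z = 38 mm, bolt heads to 48 mm. Axes as the fixture
- cam_axis (a point): Point on the upright camshaft's axis, fixture x 0, y -90, 49 mm above the table, half-way up the crank arm. Crank arm 20 mm wide, z 44..54 mm; hub 27 mm diameter, its bolt head up to z = 69 mm. Axes as the fixture
- crank_handle (a point): Middle of the crank's upright handle: black sleeve, 24 mm diameter, z 55..101 mm above the table, free to spin on its pin at the end of the crank arm, 70 mm from the camshaft axis. It can be pushed round, or held from above
- crank (a joint): Camshaft angle in rad, growing clockwise from above, 0 to 3.4; starts at 0 to 0.45, clamp open. At value q the crank arm points to the angle 2.1 - pi/2 - q, anticlockwise from the fixture's +x (at 2.1: along -y, away from the jaw). From 0.5 the cam drives the follower (to 6 N at the handle); let go before 1.5 it springs open; from 1.95..2.25 it settles in the dwell at 2.1; past 2.6 it springs open
- cam_flat (a point): Middle of the flat on the cam's nose: 20 mm long, 28 mm from the camshaft axis, on the side opposite to the crank arm, z = 23 mm. The rest of the plate cam (z 16..30 mm, under the crank arm) is round about the axis, 14 mm radius. In the dwell this flat lies against the follower's flat face and looks along the fixture's +y
- follower (a joint): Travel in m of the sprung follower slide, along +y: 0 with the clamp open, about 0.013 to 0.014 with its flat face resting on the cam's flat, 1 to 2 mm more as either corner of the flat passes (crank about 1.7 and 2.5). Its guides reach up to z = 50 mm
- jaw_pad: Steel jaw pad 44 x 12 x 14 mm (z 19.5..33.5) on two sprung rods before the follower. Its face is 56 mm along +y from this origin, which lies at table height, at the follower's face while the springs are relaxed; axes as the fixture. Open, the pad is 10 mm off a plate that is home; in the dwell it presses it with about 25 N
- rod_case: Bystander, loose: white plastic filler-rod case 230 x 50 x 18 mm, origin under its middle, beyond the back rail; leave it alone
- blank_a: Bystander, loose: flower-shaped sheet blank 64 mm across, 4 mm thick, origin under its middle, beyond the end stop; leave it alone
- blank_b: Bystander, loose: flower-shaped sheet blank 52 mm across, 4 mm thick, origin under its middle, beyond the fixture; leave it alone
- weld_square: Bystander, loose: dark triangular welding square about 75 x 75 x 16 mm, origin under its middle, beside the fixture on the camshaft's side; leave it alone

How it is judged:
On the way:
1. with the clamp still open, the plate's end is against the end stop (within 3 mm) (x of plate_center in the frame of fixture above -0.003 m and value of joint follower below 0.004 m), for 0.2 s.
At the end, for the whole second after the job is handed in: Crank at rest with the follower on the cam flat (2.1 within 0.15 rad, travel over 11.5 mm); jaw pad presses the plate with over 12 N; plate flat on the bed, within 3 mm of the end stop and 2.5 mm of the back rail, square within 0.04 rad (value of joint crank between 1.95 and 2.25 rad and value of joint follower above 0.0115 m and velocity of joint crank between -0.05 and 0.05 rad/s and contact force between jaw_pad and plate above 12 N and x of plate_center in the frame of fixture between -0.003 and 0.003 m and y of plate_center in the frame of fixture between 0.0225 and 0.0275 m and z of plate_center in the frame of fixture below 0.026 m and angle between the x axis of plate_center and the x axis of fixture, either way round below 0.04 rad and linear speed of plate below 0.01 m/s); the robot touches nothing.
It fails at once if a bystander is shifted by more than 30 mm (distance of any of rod_case, blank_a, blank_b, weld_square from where it was at the start of the episode above 0.03 m).
It also fails if it takes over 61 s, if anything falls off the work surface, if the arm or the gripper's body presses on something with over 40 N, if the wrist force passes 120 N, or if a joint passes its speed limit or range.

## Working session

There is one attempt and no reset: what is moved stays moved. The work goes in short steps, each a Python script; the robot and the scene stay as the last script left them, time stands still between calls to the robot, and variables do not carry over. Pictures are saved under pics/ and viewed, and the job is handed in when it is done.

```bash
ls; mkdir -p pics
python3 - <<'E'
from cell import *
import cv2, numpy as np
for n in ("scene","top","wrist"):
    p,d=snapshot(n); cv2.imwrite(f"pics/{n}0.png",p[:,:,::-1]); np.save(f"{n}0.npy",d)
    c=camera_params(n); print(n,c["camera_matrix"],c["T"], c.keys())
print(get_time_s(),get_ee_pos(),get_orientation(),tcp_to_tips,get_finger_gap())
E
```

```text
pics
scene [[397.53251625   0.         245.46217293]
 [  0.         397.53251625 192.3822915 ]
 [  0.           0.           1.        ]] [[ 0.36582601 -0.77888181  0.50942562  1.05176939]
 [ 0.93067846  0.30791295 -0.19755306 -0.1019958 ]
 [-0.00298826  0.5463815   0.83753109  0.71106035]
 [ 0.          0.          0.          1.        ]] dict_keys(['camera_matrix', 'T'])
top [[453.20660459   0.         246.54510324]
 [  0.         453.20660459 194.44971716]
 [  0.           0.           1.        ]] [[-0.09519882  0.96781409 -0.23296584  0.45058258]
 [-0.99543931 -0.09399801  0.01627726  0.08653501]
 [-0.00614497  0.23345293  0.97234869  0.94548444]
 [ 0.          0.          0.          1.        ]] dict_keys(['camera_matrix', 'T'])
wrist [[270.47791409   0.         254.28976521]
 [  0.         270.47791409 192.34787459]
 [  0.           0.           1.        ]] [[ 0.37562954 -0.8862877  -0.27091802  0.16432136]
 [ 0.92676792  0.35861636  0.11178341  0.6059212 ]
 [-0.00191663 -0.29306728  0.9560899   0.37257866]
 [ 0.          0.          0.          1.        ]] dict_keys(['camera_matrix', 'T'])
0.15 [0.23450275 0.57907296 0.25585896] [ 0.69436251 -0.13530692  0.13511779 -0.69375495] 0.025 0.08527640786865431
```

View pics/scene0.png

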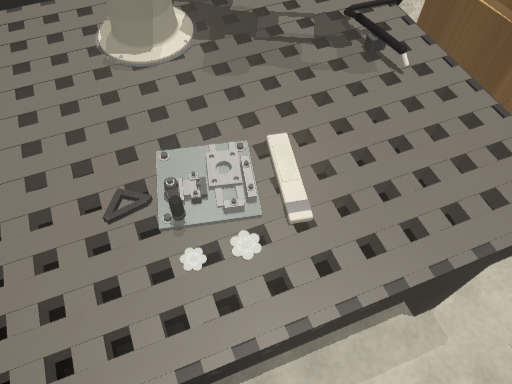

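View pics/top0.png

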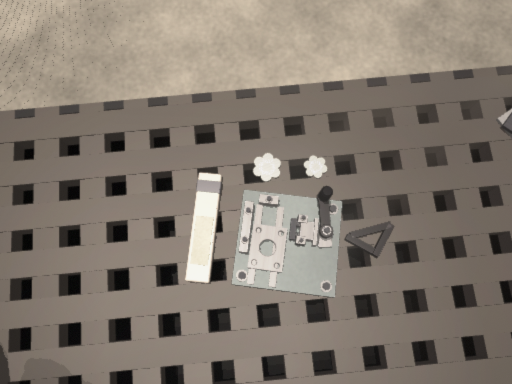

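Run:
```python
import cv2
p=cv2.imread("pics/top0.png")
c=p[175:305,225:350]; cv2.imwrite("pics/topc.png",cv2.resize(c,None,fx=4.6,fy=4.6,interpolation=cv2.INTER_CUBIC))
p=cv2.imread("pics/scene0.png")
c=p[130:235,145:270]; cv2.imwrite("pics/scenec.png",cv2.resize(c,None,fx=5,fy=5,interpolation=cv2.INTER_CUBIC))
```

```text
(no output)
```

View pics/topc.png

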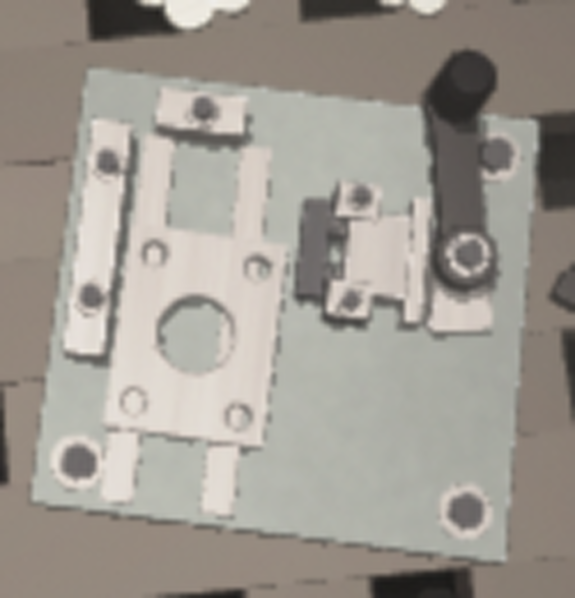

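View pics/scenec.png

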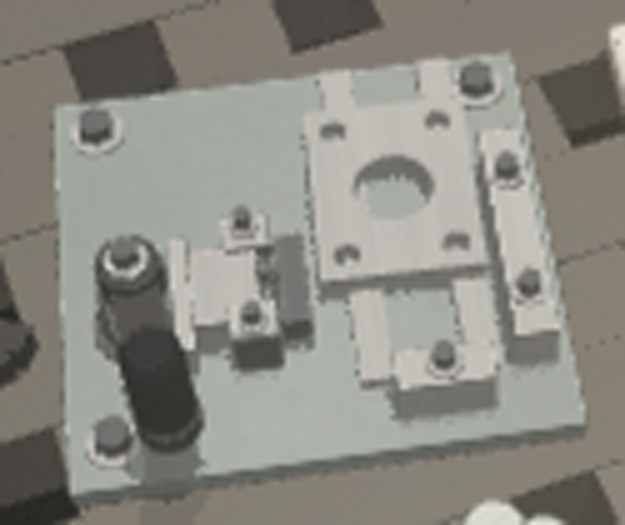

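```bash
cat > h.py <<'E'
import numpy as np, cv2, json, os
from cell import *
def ray(name,u,v,z,cp=None):
    c=cp or camera_params(name); K=c["camera_matrix"];T=c["T"]
    d=np.array([(u-K[0,2])/K[0,0],-(v-K[1,2])/K[1,1],-1.]); w=T[:3,:3]@d; o=T[:3,3]
    return (o+w*(z-o[2])/w[2])[:2]
def fit(F,W):
    F=np.array(F);W=np.array(W); a=F-F.mean(0);b=W-W.mean(0)
    th=np.arctan2((a[:,0]*b[:,1]-a[:,1]*b[:,0]).sum(),(a*b).sum())
    R=np.array([[np.cos(th),-np.sin(th)],[np.sin(th),np.cos(th)]]); t=W.mean(0)-R@F.mean(0)
    return th,t,W-(F@R.T+t)
E
python3 - <<'E'
from h import *
F=np.array([[75,85],[75,-125],[-125,-125],[-125,85]])/1e3
def cr(U,s,o): return [((a+.5)/s-.5+o[0],(b+.5)/s-.5+o[1]) for a,b in U]
top=lambda U,z:np.array([ray("top",*p,z) for p in cr(U,4.6,(225,175))])
sc=lambda U,z:np.array([ray("scene",*p,z) for p in cr(U,5,(145,130))])
a=top([(90,68),(540,122),(505,562),(32,500)],.012)
b=sc([(586,424),(72,487),(54,106),(511,52)],.012)
for W in(a,b):
    th,t,r=fit(F,W);print(th,t,(r*1e3).round(1).tolist())
th,t,r=fit(np.r_[F,F],np.r_[a,b]);print(th,t)
R=np.array([[np.cos(th),-np.sin(th)],[np.sin(th),np.cos(th)]])
P=np.array([[45,35],[45,-35],[-45,-35],[-45,35]])/1e3
pa=top([(128,229),(287,245),(264,447),(104,425)],.028)
pb=sc([(489,264),(322,283),(305,113),(456,94)],.028)
for W,(tt,ttt) in((pa,fit(F,a)[:2]),(pb,fit(F,b)[:2])):
    f=(W-ttt)@np.array([[np.cos(tt),-np.sin(tt)],[np.sin(tt),np.cos(tt)]])
    x=fit(P,f);print("plate in fixture",x[0],x[1]*1e3,(x[2]*1e3).round(1).tolist())
for W,n in((top([(470,73)],.101),"top"),(sc([(153,347)],.101),"sc")):
    f=(W-t)@R;print("handle",n,W,f*1e3, np.arctan2(f[0,1]+.09,f[0,0]), "q",2.1-np.pi/2-np.arctan2(f[0,1]+.09,f[0,0]))
for W,n in((top([(467,255)],.069),"top"),(sc([(123,258)],.069),"sc")): print("axis",(W-t)@R*1e3)
E
```

```text
-0.22208493132933818 [0.59532154 0.00927273] [[-1.5, -0.8], [-0.6, 1.2], [1.1, 0.7], [1.0, -1.0]]
-0.22492496677482857 [0.59628854 0.00902795] [[-0.0, -1.0], [-1.7, 2.5], [1.1, -0.1], [0.6, -1.5]]
-0.22350446048634762 [0.59580506 0.00915037]
plate in fixture 0.002097471704077401 [-44.78411605  21.52829889] [[-1.6, 0.3], [-0.1, -0.7], [0.5, 0.1], [1.2, 0.2]]
plate in fixture -0.0023687068686196046 [-44.07145572  20.31937823] [[1.3, -0.1], [0.4, 0.1], [-0.5, 1.5], [-1.2, -1.5]]
handle top [[ 0.64583335 -0.0815441 ]] [[ 68.8861861  -77.34991414]] 0.18161401822967896 q 0.3475896549754246
handle sc [[ 0.64718801 -0.08185476]] [[ 70.27600835 -77.35258598]] 0.17806168521500082 q 0.3511419879901027
axis [[ -1.92347404 -87.56635142]]
axis [[  6.081542   -90.42028161]]
```

```bash
cat >> h.py <<'E'
from scipy.spatial.transform import Rotation as Ro
TH=-0.2235; T0=np.array([0.5958,0.00915]); AX=np.array([0,-.09])
RF=np.array([[np.cos(TH),-np.sin(TH)],[np.sin(TH),np.cos(TH)]])
def w(fx,fy,z): return [*(T0+RF@np.array([fx,fy])),z]       # fixture -> world
def f(p): return (np.array(p[:2])-T0)@RF                     # world -> fixture
def quat(ang):  # tool down, opening direction at fixture angle ang
    a=ang+TH; z=np.array([np.cos(a),np.sin(a),0]); y=np.array([0,0,-1.]); x=np.cross(y,z)
    return Ro.from_matrix(np.c_[x,y,z]).as_quat().tolist()
TIP=tcp_to_tips
E
python3 - <<'E'
from h import *
print(Ro.from_quat(get_orientation()).as_matrix().round(3))
for s in(1,-1):
    print(s,solve_ik(w(-.115,.021,.021+TIP),quat(s*np.pi/2)))
    for q in(.35,1.,1.5,2.1):
        ph=2.1-np.pi/2-q; h=AX+.07*np.array([np.cos(ph),np.sin(ph)])
        r=solve_ik(w(*h,.066+TIP),quat(ph+s*np.pi/2)); print(q,h,np.round(r,2) if r is not None else None)
p,d=snapshot("wrist"); cv2.imwrite("pics/w1.png",p[:,:,::-1])
E
```

```text
[[ 0.927 -0.     0.375]
 [-0.375 -0.001  0.927]
 [-0.    -1.    -0.001]]
1 [-9.18599275e-03  6.38060782e-01  1.87061022e+00 -4.44089210e-16
  6.32921647e-01 -1.35648232e+00]
0.35 [ 0.06887902 -0.07752278] [-0.22  0.71  1.43 -0.    1.   -1.74]
1.0 [ 0.06238452 -0.12175173] [-0.29  0.7   1.46 -0.    0.98 -1.16]
1.5 [ 0.03952497 -0.14777349] [-0.33  0.68  1.52 -0.    0.94 -0.71]
2.1 [ 4.2862638e-18 -1.6000000e-01] [-0.36  0.64  1.62 -0.    0.88 -0.14]
-1 [-9.18599275e-03  6.38060782e-01  1.87061022e+00 -4.44089210e-16
  6.32921647e-01  1.78511033e+00]
0.35 [ 0.06887902 -0.07752278] [-0.22  0.71  1.43 -0.    1.    1.4 ]
1.0 [ 0.06238452 -0.12175173] [-0.29  0.7   1.46 -0.    0.98  1.98]
1.5 [ 0.03952497 -0.14777349] [-0.33  0.68  1.52 -0.    0.94  2.43]
2.1 [ 4.2862638e-18 -1.6000000e-01] [-0.36  0.64  1.62 -0.    0.88  3.01]
```

View pics/w1.png

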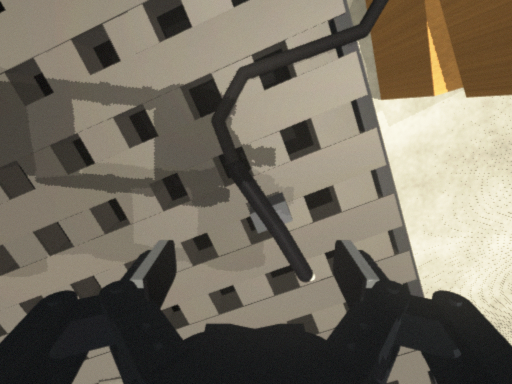

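Run:
```python
from h import *
q=quat(np.pi/2)
movep(w(-.115,.021,.16+TIP),q)
close(20)
print(get_time_s(),get_finger_gap(),f(get_ee_pos())*1e3,get_contact_force())
p,d=snapshot("wrist"); cv2.imwrite("pics/w2.png",p[:,:,::-1])
r=move_l(w(-.115,.021,.021+TIP),0.08,threshold=6)
print(r,get_time_s(),get_ee_pos(),get_contact_force())
```

```text
3.075 -0.00020175024777874893 [-115.01129271   20.99016717] [-0.47740481  0.42280223  0.0849898 ]
False 5.0083 [0.48850299 0.05512342 0.04630515] [0.20913371 0.63361222 0.23119634]
```

View pics/w2.png

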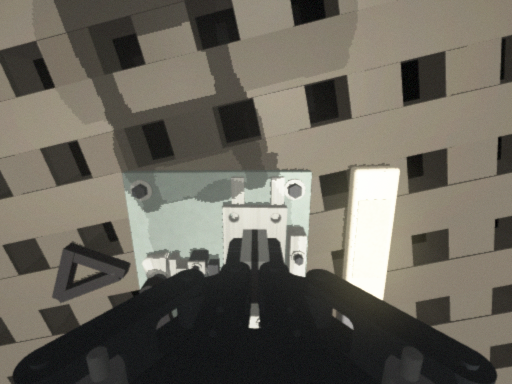

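Run:
```python
from h import *
r=move_l(w(-.048,.0215,.021+TIP),0.04,threshold=11)
print(r,get_time_s(),f(get_ee_pos())*1e3,get_contact_force()@np.c_[np.r_[RF[:,0],0],np.r_[RF[:,1],0]],get_contact_force())
p,d=snapshot("top"); cv2.imwrite("pics/t3.png",cv2.resize(p[175:305,225:350,::-1],None,fx=4.6,fy=4.6,interpolation=cv2.INTER_CUBIC))
```

```text
True 6.3583 [-55.50148649  21.33467572] [ 0.33495056 -0.28955853] [ 0.26244068 -0.35659629 -0.08683708]
```

View pics/t3.png

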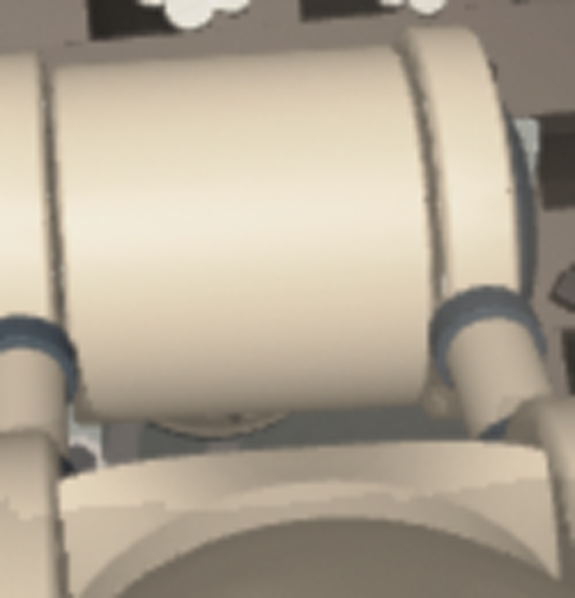

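Run:
```python
from h import *
r=move_l(w(-.048,.0215,.021+TIP),0.02,threshold=12)
print(r,get_time_s(),f(get_ee_pos())*1e3,get_contact_force())
hold(.3)
print(f(get_ee_pos())*1e3,get_contact_force())
move_l(w(-.075,.0215,.021+TIP),0.1)
move_l(w(-.075,.0215,.15+TIP),0.2)
let_go()
ph=2.1-np.pi/2-.35
movep(w(.05,-.18,.15+TIP),quat(ph+np.pi/2))
print(get_time_s())
p,d=snapshot("top"); cv2.imwrite("pics/t4.png",cv2.resize(p[175:305,225:350,::-1],None,fx=4.6,fy=4.6,interpolation=cv2.INTER_CUBIC))
p,d=snapshot("scene"); cv2.imwrite("pics/s4.png",cv2.resize(p[130:235,145:270,::-1],None,fx=5,fy=5,interpolation=cv2.INTER_CUBIC))
p,d=snapshot("wrist"); cv2.imwrite("pics/w4.png",p[:,:,::-1])
```

```text
True 6.6667 [-55.49757214  21.18602447] [0.09813598 0.21275661 0.25008974]
[-55.74792623  21.14565156] [-0.33641351 -0.15374785  0.34605361]
9.825
```

View pics/t4.png

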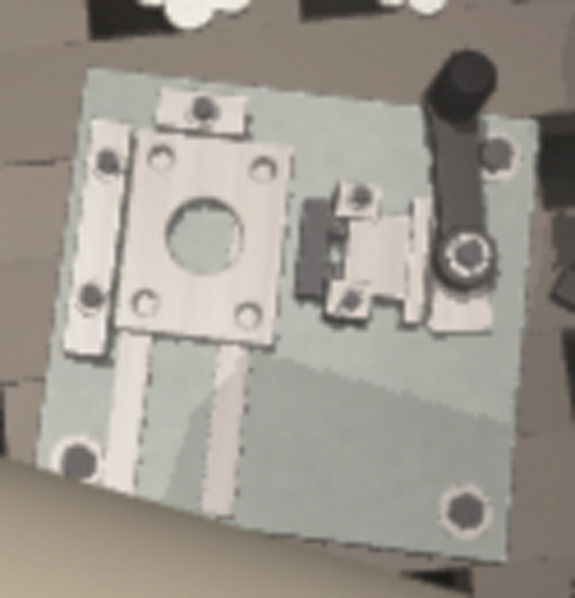

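View pics/s4.png

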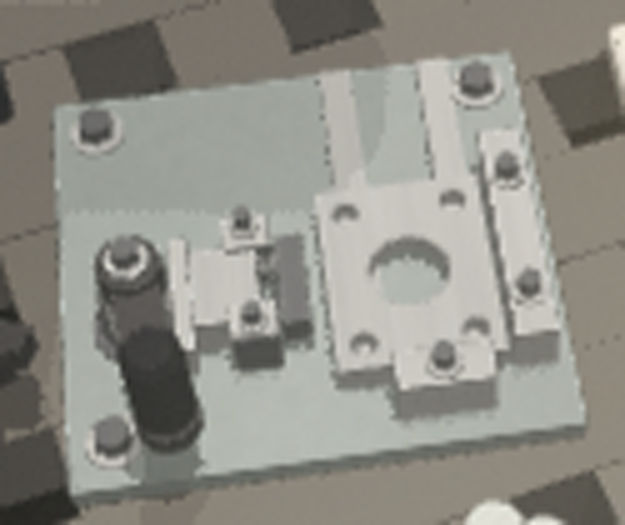

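View pics/w4.png

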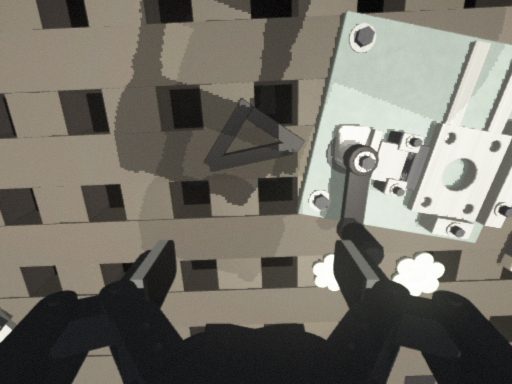

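Run:
```python
from h import *
ph=0.18; h=np.array([.0692,-.0774]); q=quat(ph+np.pi/2)
movep(w(*h,.15+TIP),q)
r=move_l(w(*h,.068+TIP),0.1,threshold=8)
print(r,get_ee_pos(),get_contact_force())
close(25); hold(.2)
print(get_time_s(),get_finger_gap(),f(get_ee_pos())*1e3,get_contact_force(),get_moment())
p,d=snapshot("scene"); cv2.imwrite("pics/s5.png",cv2.resize(p[90:240,100:280,::-1],None,fx=4,fy=4,interpolation=cv2.INTER_CUBIC))
```

```text
False [ 0.64649031 -0.08181944  0.0936079 ] [-0.0417488  -1.21891547 -0.72274716]
12.225 0.022791171902394238 [ 69.35244485 -77.42955915] [-1.14603962  0.14795212  4.55549142] [-0.06569228  0.17191286 -0.00828501]
```

View pics/s5.png

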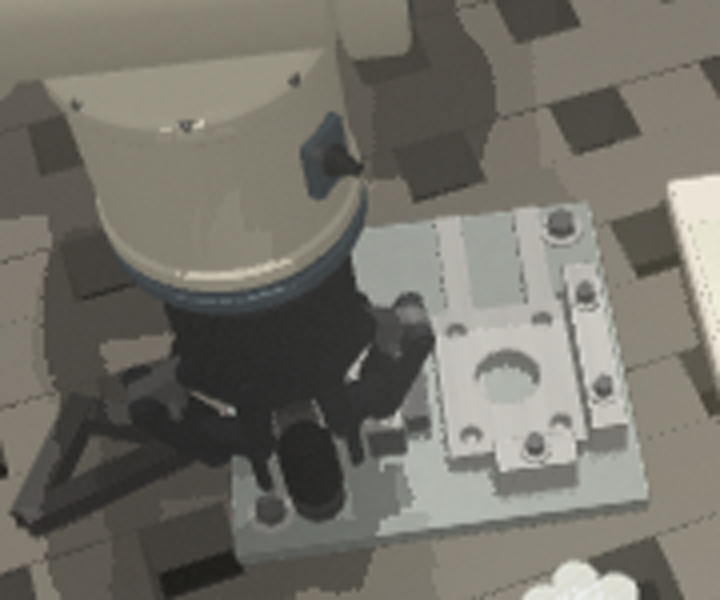

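Run:
```python
from h import *
z=get_ee_pos()[2]
for q in np.linspace(.349,2.1,15)[1:]:
    ph=2.1-np.pi/2-q; h=AX+.07*np.array([np.cos(ph),np.sin(ph)])
    r=move_l(w(*h,z),0.03,rotation=quat(ph+np.pi/2),threshold=40)
    F=get_contact_force(); print(round(q,2),r,(f(get_ee_pos())*1e3).round(1),np.round(RF.T@F[:2],1),round(F[2],1),round(get_finger_gap()*1e3,1))
    if r: break
hold(.3)
print(get_time_s(),get_contact_force())
p,d=snapshot("scene"); cv2.imwrite("pics/s6.png",cv2.resize(p[90:240,100:280,::-1],None,fx=4,fy=4,interpolation=cv2.INTER_CUBIC))
```

```text
0.47 False [ 70.3 -86.2] [ 2.9 -0.2] 0.5 23.1
0.6 False [ 70.2 -94.7] [5.9 1.3] 1.1 23.4
0.72 False [  69.1 -103.4] [4.7 0.7] 0.5 23.3
0.85 False [  66.8 -112. ] [ 5.4 -0.1] 0.0 23.5
0.97 False [  63.6 -120.1] [ 4.6 -2.1] 0.8 23.4
1.1 False [  59.4 -127.6] [5.1 0.9] -0.1 23.4
1.22 False [  54.2 -134.7] [6.5 0.4] -0.5 23.3
1.35 False [  48.1 -141.2] [ 4.9 -1.4] -0.3 23.2
1.47 False [  41.1 -146.9] [ 3.2 -3. ] 0.2 23.1
1.6 False [  33.5 -151.6] [ 1.9 -4.8] 1.6 23.0
1.72 False [  25.3 -155.3] [ 0.3 -6.1] 4.1 23.3
1.85 False [  16.7 -157.9] [-3.3 -4.9] 6.2 23.3
1.97 False [   7.7 -159.4] [-4.5 -4.6] 8.0 23.3
2.1 False [-1.000e-01 -1.598e+02] [-0.7  0.3] 3.8 23.1
18.7583 [0.75536377 1.05147774 4.05766099]
```

View pics/s6.png

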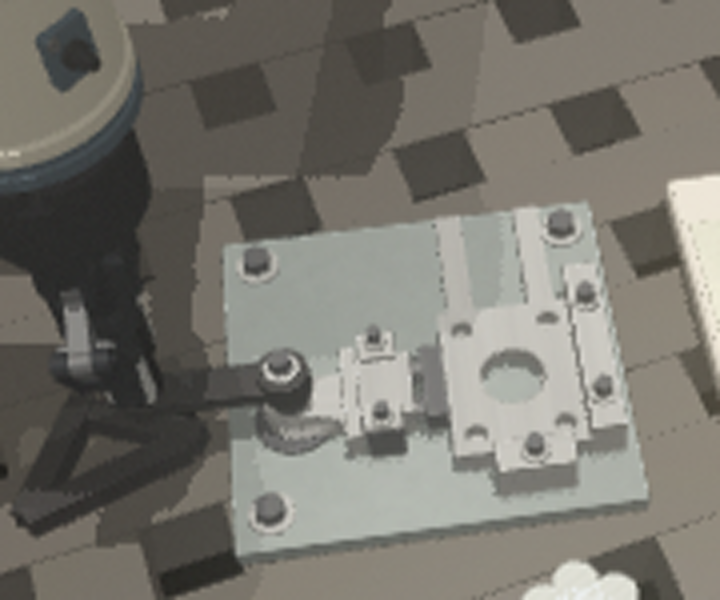

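Run:
```python
from h import *
let_go()
p=get_ee_pos(); move_l([p[0],p[1],.2+TIP],0.15)
movep(w(-.23,-.2,.22+TIP),quat(0))
print(get_time_s(),get_contact_force(),get_ee_pos())
p,d=snapshot("top"); cv2.imwrite("pics/t7f.png",p[:,:,::-1]); cv2.imwrite("pics/t7.png",cv2.resize(p[175:305,225:350,::-1],None,fx=4.6,fy=4.6,interpolation=cv2.INTER_CUBIC))
p,d=snapshot("scene"); cv2.imwrite("pics/s7.png",cv2.resize(p[90:240,100:280,::-1],None,fx=4,fy=4,interpolation=cv2.INTER_CUBIC))
```

```text
21.3917 [0.46896699 1.16466095 0.42961885] [ 0.32846339 -0.1355164   0.24513734]
```

View pics/t7.png

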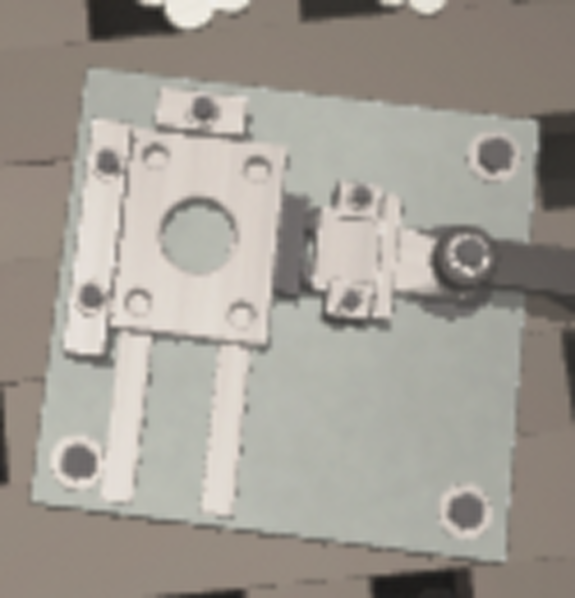

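View pics/s7.png

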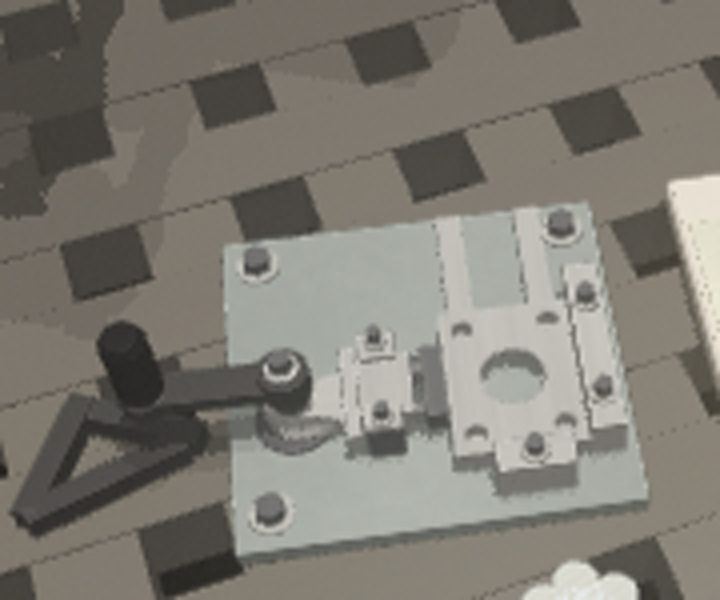

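View pics/t7f.png

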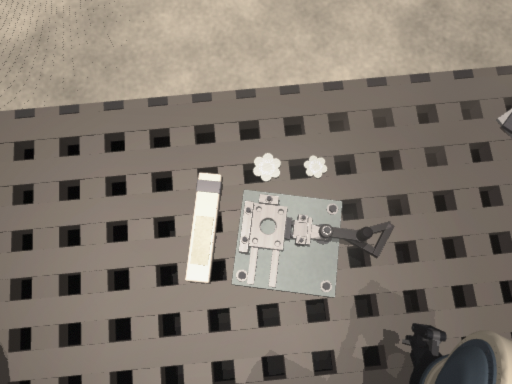

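Run:
```python
from h import *
cr=lambda U,s,o:[((a+.5)/s-.5+o[0],(b+.5)/s-.5+o[1]) for a,b in U]
P=np.array([[45,35],[45,-35],[-45,-35],[-45,35]])/1e3
# handle
print("handle sc",f(ray("scene",*cr([(121,337)],4,(100,90))[0],.101))*1e3)
for n,z,U,s,o in(("top",.028,[(133,127),(287,146),(266,347),(110,326)],4.6,(225,175)),("scene",.028,[(594,415),(455,451),(441,319),(556,306)],4,(100,90))):
    x=fit(P,[f(ray(n,*p,z)) for p in cr(U,s,o)]); print(n,x[0],x[1]*1e3,(x[2]*1e3).round(1).tolist())
import cv2
p=cv2.imread("pics/t7f.png"); cv2.imwrite("pics/t8.png",cv2.resize(p[180:270,235:405],None,fx=4.6,fy=4.6,interpolation=cv2.INTER_CUBIC))
```

```text
handle sc [   0.88610682 -159.06254933]
top 0.0045950091579155085 [-0.89670065 25.27027967] [[0.5, 0.1], [0.2, 0.3], [-0.7, 0.2], [0.1, -0.6]]
scene 0.0601543230714085 [-1.83281194 24.40439652] [[-9.3, 0.7], [-2.8, -2.1], [3.6, 4.7], [8.6, -3.3]]
```

View pics/t8.png

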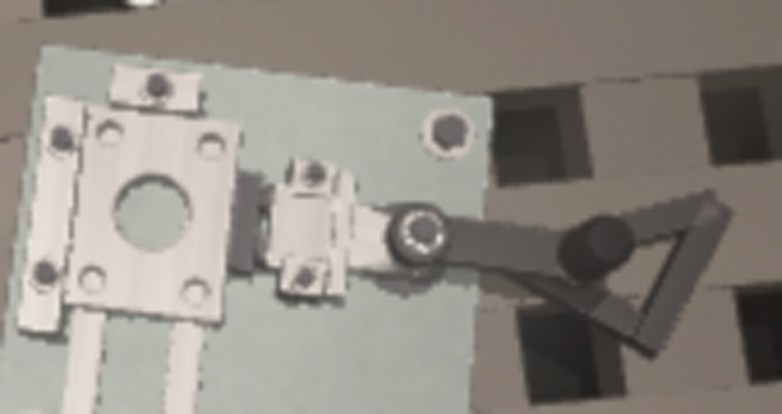

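Run:
```python
from cell import *
print(get_qvel(),get_time_s()); hand_in(); print(get_time_s())
```

```text
[ 2.05437267e-03 -7.08831520e-04  4.31283594e-03  3.36783682e-04
  6.74403857e-05 -4.67333353e-04] 21.4917
the job is handed in; nothing more can be done
the job is handed in; nothing more can be done
```

The plate is home and clamped, and I handed the job in at about 21.5 s of the 61 s allowed. With the clamp open, I pushed the plate to the end stop with the fingers closed. I then gripped the crank handle from above, turned it clockwise to 2.1 rad, let go and moved the arm clear.

**Last checks**
- **Plate:** the top camera put its centre at x −0.9 mm and y 25.3 mm, turned 0.005 rad, so it sits at the end stop and the back rail.
- **Crank:** the scene camera put the handle at (0.9, −159) mm, which is about 2.09 rad. It stayed there after release. During cranking, the side force on the tool stayed below about 7 N.
- **Jaw and bystanders:** the jaw pad lies against the plate in the pictures. None of the bystanders looks moved. I rechecked only the welding square's position closely, and it was unchanged.

**Disagreed or not checked**
- **Scene camera:** my plate fit from this view gave x −1.8 mm, y 24.4 mm and 0.06 rad, with corner errors up to 9 mm. The end stop hides part of the plate there and I picked the corners poorly, so I relied on the top view.
- **Jaw force and follower travel:** I judged these only from the pictures and the crank angle, because neither can be measured directly.

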